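# Load the sample jar into the latching sample dock

### The job

Release the sample dock's lift by pinching in the two side buttons on its catch tower together, so that the empty lift springs up. Then stand the low, wide jar upright in the middle of the raised lift and push it down until the lift catches at the bottom and stays there when you let go. Leave the other bottles and the beaker where they are, standing.

Things in the scene. Friction and masses are not known exactly. Their poses are not given: they have to be found in the camera images.
- dock: Fixed sample dock: white box 120 mm (its x) by 210 mm (its y), flat deck 40 mm above the bench. Origin: centre of its underside, z up. Toward its -y end a round lift plate stands over the deck (centre x 0, y -45 mm); toward +y a white catch tower (centre x 0, y +65 mm), 38 mm (x) by 44 mm (y), top 102 mm above the bench. Place and yaw vary.
- catch (a point): Point in the middle of the catch tower, half-way between its two release buttons, 80 mm above the bench (22 mm below the tower's top and 40 mm above the dock's deck). Axes as the dock's: the buttons lie along its x, on either side.
- button_a (a joint): Grey release button on the tower's -x side (dock axes), travel inward in m: 0 out, 0.008 fully in. Face 30 mm wide (y), 28 mm high, level with point catch and 29 mm from it, 10 mm proud of the tower (58 mm over both faces, 42 mm with both in). Sprung: 1.5 N to start, 4 N fully in. Each button has a tooth that holds the lift.
- button_b (a joint): The same button on the tower's +x side (dock axes), pressed toward -x. The lift is freed only while both buttons are in by about 4 mm or more at once; released, the buttons spring out again.
- lift (a joint): Height of the lift in m: 0 latched down (start), 0.025 sprung fully up (within 0.5 s when freed), -0.004 lower stop. Spring: about 5 N up at the top, 9 N at the bottom; lift (1.5 N) and jar weight help push down; passing the teeth near the bottom takes about 4 N more; damping 60 N s/m. Pushed slightly below 0 with the buttons left alone, it catches and stays near 0.
- lift_top (a point): Centre of the top face of the lift plate, a round flat plate 84 mm in diameter with a dark rubber top; 52 mm above the bench when the lift is latched, 77 mm when it is up. A 16 mm wide steel arm, 1 mm lower, runs from the plate to the tower.
- jar_mid (a point): Centre, half-way up, of the sample jar: a low wide round white closed plastic jar, 58 mm in diameter and 80 mm tall with cap, 0.14 to 0.24 kg, standing on the bench at the start (this point 40 mm above its underside), z up. It is the shortest and widest of the three containers that stand together to the right of the dock; which of the three places it has varies.
- bottle_tall: Bystander, slim white bottle 48 mm in diameter, 165 mm tall. Origin: centre of its underside.
- bottle_amber: Bystander, amber bottle 50 mm in diameter, 135 mm tall. Origin: centre of its underside.
- beaker: Bystander, glass beaker 64 mm in diameter, 85 mm tall. Origin: centre of its underside.
- dropper: Bystander, small clear bottle 28 mm in diameter, 75 mm tall. Origin: centre of its underside.

How it is judged:
On the way, in this order (a step that is already met when the one before it is completed fails the run):
1. the empty lift has been released and stands up (above 20 mm), with the jar not on it (value of joint lift above 0.02 m and horizontal distance between jar_mid and lift_top above 0.06 m), for 0.2 s.
2. the jar stands on the raised lift (lift above 10 mm), its middle within 15 mm of the lift's middle (value of joint lift above 0.01 m and horizontal distance between jar_mid and lift_top below 0.015 m and contact force between jar and lift above 0.8 N), for 0.05 s.
At the end, for the whole second after the job is handed in: The lift is latched down (within 4 mm of its latched height) by itself with both buttons out (pressed in less than 3 mm), and the jar stands on it upright (within 0.1 rad) and at rest, its middle within 15 mm of the lift's middle (value of joint lift below 0.004 m and value of joint each of button_a, button_b below 0.003 m and horizontal distance between jar_mid and lift_top below 0.015 m and z of jar_mid in the frame of lift_top between 0.036 and 0.044 m and angle between jar_mid's own z axis and vertical below 0.1 rad and linear speed of jar below 0.02 m/s); the robot touches nothing.
It fails at once if one of the two other bottles, the dropper bottle or the beaker is moved by more than 30 mm or knocked over (distance of any of bottle_tall, bottle_amber, beaker, dropper from where it was at the start of the episode above 0.03 m or angle between any of bottle_tall, bottle_amber, beaker, dropper's own z axis and vertical above 0.5 rad).
It also fails if it takes over 54 s, if anything falls off the work surface, if the arm or the gripper's body presses on something with over 40 N, if the wrist force passes 120 N, or if a joint passes its speed limit or range.

### The arm

A 6-joint arm with a two-finger parallel gripper is mounted at the origin on the work surface. World frame = base frame: x ahead of the robot, y to its left, z up, the work surface at z = 0. Lengths are in m, angles in rad, forces in N, time in s.
With the tool pointing down it reaches from about 0.275 to 0.825 m from the base axis. Payload 4.9 kg.
Tool frame: the origin (TCP) lies midway between the tips of the shut fingers; the grasp point (between the pads) lies 19 mm behind it (bot.grip_depth is the distance from the TCP to the grasp point, in m); y points along the fingers, x is the direction in which the jaws open and shut, and the axes are right-handed (so a half turn about y gives the same grasp; the last joint's range is limited). The gripper opens to 85 mm and grips with 20 to 120 N. Pads are 22 mm wide; open, the fingers measure 114 mm over their backs; the gripper's body (76 mm by 85 mm) begins 54 mm behind the grasp point. The pads swing forward as they close: fully open they stand 13 mm farther back than shut.
Start: joints at [-1.242, 0.326, -0.193, 1.052, 0, 1.437], TCP at [0.246, -0.492, 0.231] pointing down, gripper open.
Joint ranges: [-2.65, 2.65], [-0.97, 1.79], [-1.3, 1.35], [-1.93, 2.1], [-1.47, 1.37], [-3.14, 3.14]. Speed limits (rad/s): [2.57, 2.57, 3.14, 3.14, 3.14, 3.14].

### API

Orientations are given as a unit quaternion [w, x, y, z].
In Python, from cell import bot gives the robot as it stands. Calls block until the motion is done:
- bot.move_pose(position, orientation): joint-space move of the TCP to a pose.
- bot.move_linear(position, speed=0.15, rotation=None, until_force=None): straight line of the TCP; rotation=None keeps the orientation; speed is the mean speed in m/s. With until_force (N) it stops when the force on the tool has changed by that much, and returns True; else False.
- bot.goto_joints(angles): joint-space move.
- bot.set_gripper(opening, grasp_force=None): opening from 0.0 (shut) to 1.0 (fully open); grasp_force is the grip in N (None keeps the last); returns when the fingers have stopped.
- bot.wait(seconds).
- bot.solve_ik(position, orientation): joint angles nearest the present ones, or None.
- bot.camera(name): name is "side" or "top" or "wrist"; returns the picture (420x560x3 uint8, red, green, blue); there is no depth.
- bot.calibration(name): a dict with "mtx" (3x3 intrinsics, pixels), "k1" (the pictures are not rectified: a ray, as slopes to the right and down, at radius r is drawn at 1 + k1 r^2 times it, then the intrinsics apply), "extrinsics" (4x4, takes a point from world to camera coordinates); the wrist camera has in their place "hand_eye" (4x4, takes a point from camera to tool coordinates, whose origin is the TCP and whose axes are the tool frame's). Camera axes: x right, y down, z forward; pixel columns grow to the right and rows downward; lengths in m; the calibration is good to about 2 mm. A picture is of the moment at which its call begins: read the wrist's pose just before it. calibration takes no time and is no camera call.
A pose or a line that the arm cannot do raises bot.PlanningError and nothing moves.
- bot.close_job(): hands the job in, once; it reports no verdict.
Trained networks look in the newest picture that a camera, given by its name, has taken for a name from the list of things; names that differ only in an ending like _2 or _b are one class to them, and where a whole thing is asked for, a point or a joint stands for the part that bears it (a point fixed in the world has none). Each returns a list of dicts, best first, with "confidence" (0 to 1); they miss things now and then, are a little off and sometimes report something else, mostly with a low value. They report only what shows in the picture. A call takes as long as a camera call.
- bot.search_frame(camera, thing): "bbox" ([left, top, width, height] in pixels, round what is visible of it).
Readings, each from a call of its own:
- bot.read_clock(): time.
- bot.read_joint_positions(): joint angles.
- bot.read_joint_vel(): joint speeds.
- bot.read_joint_efforts(): joint torques, N m.
- bot.read_position(): TCP position.
- bot.read_tool_rot(): TCP orientation.
- bot.read_ft_force(): force on the tool from outside, world axes, zero at the start.
- bot.read_moment(): the same for the moment, N m.
- bot.read_gripper_width(): opening from 0.0 (shut) to 1.0 (fully open).
Only numpy, scipy, OpenCV 4.12 (cv2) and the standard library are available. Lean on these libraries where they do the work, as an engineer would, in place of code of your own. Each camera call takes 0.05 s, during which the arm holds its last target.

## Working session

There is one attempt and no reset: what is moved stays moved. The work goes in short steps, each a Python script; the robot and the scene stay as the last script left them, time stands still between calls to the robot, and variables do not carry over. Pictures are saved under pics/ and viewed, and the job is handed in when it is done.

```bash
ls; mkdir -p pics; python3 - <<'E'
from cell import bot
import cv2
print(bot.read_clock())
for n in ["side","top"]:
    im=bot.camera(n); cv2.imwrite(f"pics/{n}0.png",im[:,:,::-1])
    for t in ["dock","catch","button_a","lift","jar_mid","bottle_tall","bottle_amber","beaker","dropper"]:
        print(n,t,[(d['bbox'],round(d['confidence'],2)) for d in bot.search_frame(n,t)[:3]])
    print(bot.calibration(n))
print(bot.calibration("wrist"),bot.read_tool_rot(),bot.read_position(),bot.grip_depth,bot.read_clock())
E
```

```text
pics
0.0
side dock [([193.0, 244.3, 136.7, 108.8], 0.67), ([360.5, 168.3, 31.2, 70.7], 0.32)]
side catch [([195.4, 244.9, 129.5, 106.2], 0.78)]
side button_a [([223.4, 293.9, 19.9, 19.7], 0.74)]
side lift [([239.9, 254.6, 67.0, 45.6], 0.8)]
side jar_mid [([386.1, 143.7, 24.6, 40.0], 0.68), ([291.1, 143.6, 26.8, 57.8], 0.59)]
side bottle_tall [([293.0, 143.8, 25.8, 55.6], 0.73), ([360.1, 167.1, 29.6, 69.4], 0.58), ([209.9, 274.4, 15.6, 6.3], 0.47)]
side bottle_amber [([291.0, 141.9, 25.2, 57.6], 0.77)]
side beaker [([183.0, 174.0, 30.6, 46.6], 0.62)]
side dropper [([246.0, 159.1, 12.8, 27.8], 0.67), ([359.7, 163.9, 29.5, 75.6], 0.25)]
{'mtx': array([[455.93607538,   0.        , 283.41683768],
       [  0.        , 455.93607538, 206.15151196],
       [  0.        ,   0.        ,   1.        ]]), 'k1': -0.05656979846802756, 'extrinsics': array([[-0.82793662, -0.56057104, -0.01676502,  0.50735421],
       [-0.40672856,  0.62076359, -0.67024208,  0.30820469],
       [ 0.38612541, -0.54809915, -0.74195316,  0.71311737],
       [ 0.        ,  0.        ,  0.        ,  1.        ]])}
top doc
[... 902 characters left out ...]
 [ 0.        ,  0.        ,  0.        ,  1.        ]])}
{'mtx': array([[328.21355106,   0.        , 281.2928717 ],
       [  0.        , 328.21355106, 212.59623753],
       [  0.        ,   0.        ,   1.        ]]), 'k1': -0.06785518288311422, 'hand_eye': array([[ 9.99999272e-01,  7.20101586e-04,  9.68414607e-04,
        -6.61899575e-04],
       [-7.18881477e-04, -2.89099662e-01,  9.57298735e-01,
        -1.42448800e-01],
       [ 9.69320673e-04, -9.57298734e-01, -2.89098934e-01,
         7.35408870e-02],
       [ 0.00000000e+00,  0.00000000e+00,  0.00000000e+00,
         1.00000000e+00]])} [-0.60133846  0.60134666 -0.37199317  0.37201523] [ 0.24556275 -0.4921615   0.23129738] 0.0187 1.0
```

View images.

View pics/side0.png

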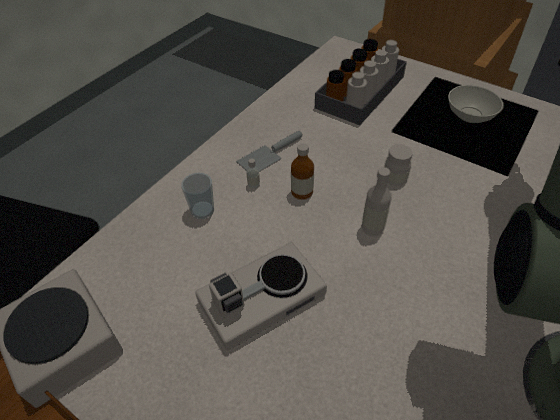

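View pics/top0.png

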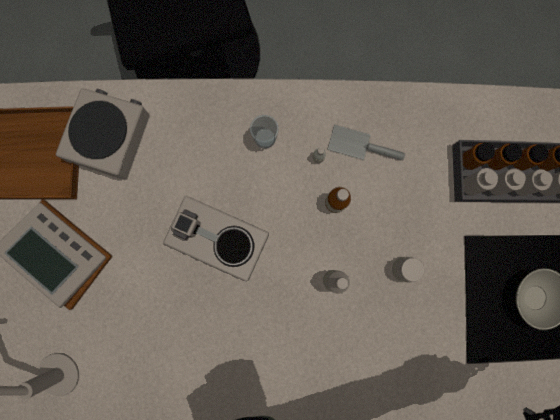

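The side view shows the dock, with the tower near (228,290) and the lift near (282,275). The jar is at (398,165), behind the tall bottle at (376,208). In the top view the tower is near (185,223), the lift near (234,246) and the jar near (409,268). I'll zoom in for precise pixels.

```bash
cat > h.py <<'E'
import numpy as np, cv2
from cell import bot
from scipy.spatial.transform import Rotation as R
def ray(cal,uv,T=None):
    K=cal['mtx'];k=cal['k1']
    p=np.array([(uv[0]-K[0,2])/K[0,0],(uv[1]-K[1,2])/K[1,1]])
    q=p.copy()
    for _ in range(20): q=p/(1+k*(q@q))
    d=np.array([q[0],q[1],1.])
    if T is None: T=np.linalg.inv(cal['extrinsics'])
    return T[:3,3],T[:3,:3]@d
def onz(cal,uv,z,T=None):
    o,d=ray(cal,uv,T); return o+d*(z-o[2])/d[2]
def proj(cal,P,T=None):
    E=cal['extrinsics'] if T is None else np.linalg.inv(T)
    c=E[:3,:3]@np.asarray(P)+E[:3,3]; s=c[:2]/c[2]; s=s*(1+cal['k1']*(s@s))
    return cal['mtx'][:2,:2]@s+cal['mtx'][:2,2]
def wristT():
    q=bot.read_tool_rot(); p=bot.read_position()
    M=np.eye(4); M[:3,:3]=R.from_quat([q[1],q[2],q[3],q[0]]).as_matrix(); M[:3,3]=p
    return M@bot.calibration("wrist")["hand_eye"]
def quat(phi):
    # tool y down; tool x (jaw direction) at yaw phi
    x=np.array([np.cos(phi),np.sin(phi),0]); y=np.array([0,0,-1.]); z=np.cross(x,y)
    q=R.from_matrix(np.c_[x,y,z]).as_quat(); return [q[3],q[0],q[1],q[2]]
E
python3 - <<'E'
from h import *
a=cv2.imread('pics/top0.png'); s=cv2.imread('pics/side0.png')
cv2.imwrite('pics/topz.png',cv2.resize(a[190:290,155:275],None,fx=6,fy=6,interpolation=cv2.INTER_CUBIC))
cv2.imwrite('pics/sidez.png',cv2.resize(s[240:355,190:330],None,fx=5,fy=5,interpolation=cv2.INTER_CUBIC))
cv2.imwrite('pics/topj.png',cv2.resize(a[240:310,310:430],None,fx=6,fy=6,interpolation=cv2.INTER_CUBIC))
q=bot.read_tool_rot();print(R.from_quat([q[1],q[2],q[3],q[0]]).as_matrix().round(3))
E
```

```text
[[ 0.446  0.     0.895]
 [-0.895 -0.     0.446]
 [ 0.    -1.     0.   ]]
```

View pics/topz.png

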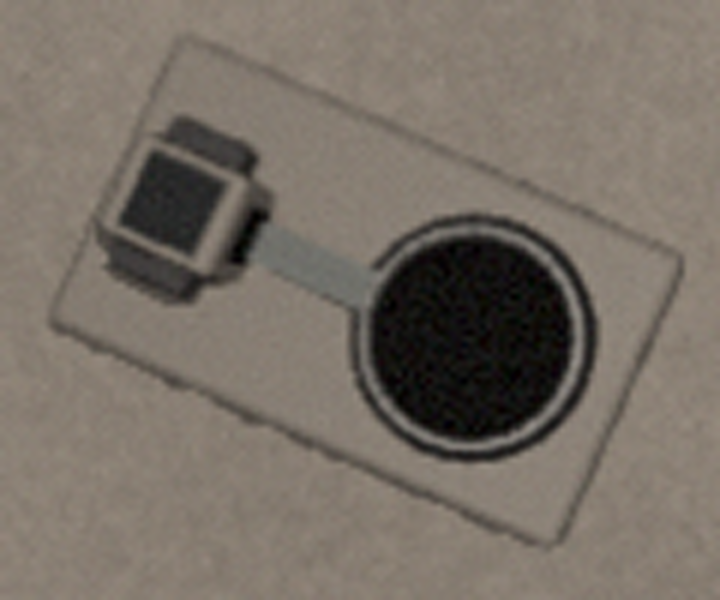

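View pics/sidez.png

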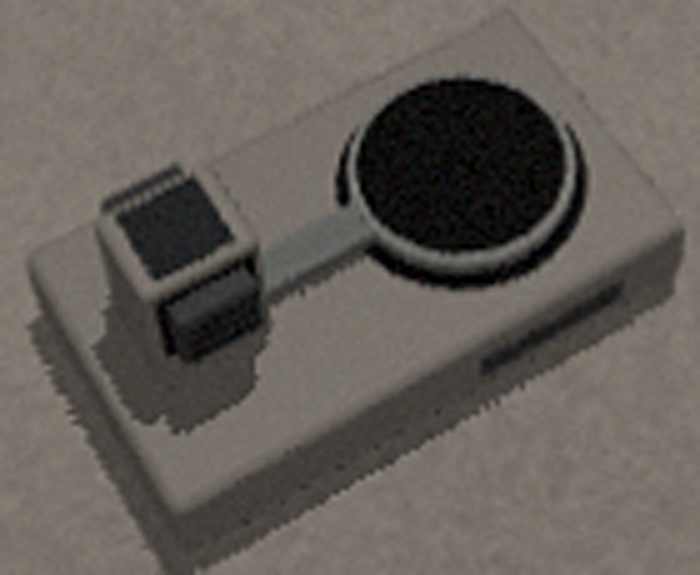

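View pics/topj.png

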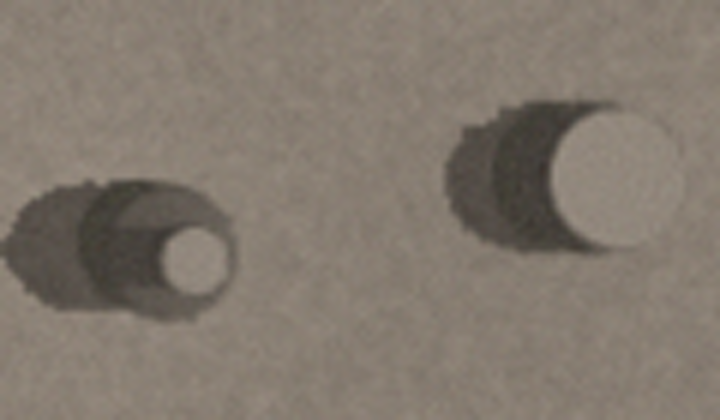

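```bash
python3 - <<'E'
from h import *
T=bot.calibration('top');S=bot.calibration('side')
ft=lambda x,y,ox=155,oy=190:(x/6-.42+ox,y/6-.42+oy)
fs=lambda x,y:(x/5-.4+190,y/5-.4+240)
L=onz(T,ft(472,337),.052);To=onz(T,ft(172,200),.102)
c=[onz(T,ft(*p),.04) for p in [(185,40),(683,260),(553,547),(55,322)]]
print('top lift',L,'tower',To, 'dist',np.linalg.norm((L-To)[:2]))
print('deck',np.mean(c,0),[np.linalg.norm(c[i]-c[i-1]) for i in range(4)])
d=(c[0]-c[1]+c[3]-c[2]);print('y axis yaw from deck',np.arctan2(d[1],d[0]),'from pts',np.arctan2(*(To-L)[[1,0]]))
L2=onz(S,fs(462,164),.052);To2=onz(S,fs(175,227),.102)
print('side',L2,To2,np.linalg.norm((L2-To2)[:2]),np.arctan2(*(To2-L2)[[1,0]]))
print('jar',onz(T,ft(617,178,310,240),.08),onz(S,(398.5,151),.08),'tall',onz(T,ft(196,260,310,240),.165))
import cv2
s=cv2.imread('pics/side0.png')
cv2.imwrite('pics/sidej.png',cv2.resize(s[135:245,350:430],None,fx=5,fy=5,interpolation=cv2.INTER_CUBIC))
E
```

```text
top lift [0.54114361 0.10745809 0.052     ] tower [0.58654105 0.2091324  0.102     ] dist 0.11134896028057897
deck [0.5582124  0.14787144 0.04      ] [np.float64(0.11574652336702443), np.float64(0.2047629131423872), np.float64(0.11608653340987006), np.float64(0.20374353172684811)]
y axis yaw from deck 1.161449603298158 from pts 1.1508579470032687
side [0.54179347 0.10788523 0.052     ] [0.58716367 0.20790402 0.102     ] 0.10982810744752397 1.1449387293791173
jar [ 0.49061266 -0.28141184  0.08      ] [ 0.49548736 -0.28103393  0.08      ] tall [ 0.46558669 -0.11688037  0.165     ]
```

View pics/sidej.png

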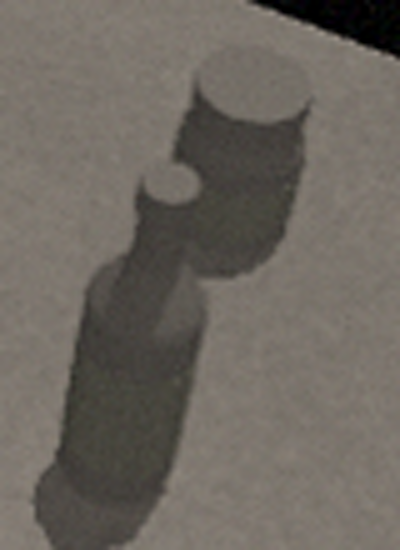

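```bash
python3 - <<'E'
from h import *
S=bot.calibration('side');T=bot.calibration('top')
print('jar side',onz(S,(400.2,151.2),.08),'beaker',onz(T,(265,130),.085))
a=-.418
for z in(.25,.13,.056):
  for ph in(a,a+np.pi):
    j=bot.solve_ik([.587,.2085,z],quat(ph)); print(z,ph,None if j is None else np.round(j,2))
j0=bot.read_joint_positions()
bot.move_pose([.587,.2085,.24],quat(a))
T_=wristT(); im=bot.camera('wrist'); cv2.imwrite('pics/w1.png',im[:,:,::-1])
np.save('w1.npy',T_)
print(bot.read_position(),bot.read_joint_positions(),bot.read_clock(),bot.read_ft_force())
C=bot.calibration('wrist')
for P in [(.587,.2085,.102),(.5414,.1076,.052)]: print(proj(C,P,T_))
E
```

```text
jar side [ 0.49207624 -0.28247732  0.08      ] beaker [0.7936014  0.03932401 0.085     ]
0.25 -0.418 [0.22 0.45 0.05 1.16 0.   2.21]
0.25 2.723592653589793 [ 0.22  0.45  0.05  1.16  0.   -0.93]
0.13 -0.418 [ 0.22  0.54 -0.13  0.9   0.    2.21]
0.13 2.723592653589793 [ 0.22  0.54 -0.13  0.9   0.   -0.93]
0.056 -0.418 [ 0.22  0.62 -0.21  0.75  0.    2.21]
0.056 2.723592653589793 [ 0.22  0.62 -0.21  0.75  0.   -0.93]
[0.58726822 0.20756185 0.23999769] [ 2.21378380e-01  4.58339508e-01  2.93405562e-02  1.14184759e+00
 -1.73625617e-04  2.21163738e+00] 3.8 [-0.32289327  0.2086166  -0.67016735]
[280.92644381 200.00030637]
[280.38833104 283.7472361 ]
```

View pics/w1.png

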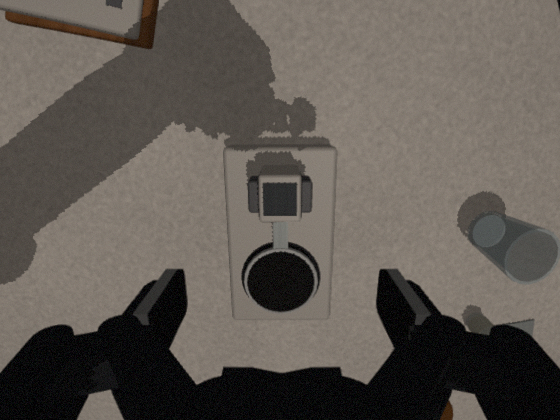

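The wrist view confirms the fit: the tower top is at (280,199) against a predicted (281,200), the lift is at (282,281) against (280,284), and the dock is square to the jaws. Next I descend and pinch.

```bash
python3 - <<'E'
from h import *
print(bot.move_linear([.587,.2085,.13],speed=.2))
print(bot.move_linear([.587,.2085,.056],speed=.06,until_force=8), bot.read_position(),bot.read_ft_force())
bot.set_gripper(0.42,grasp_force=20); print('w',bot.read_gripper_width(),bot.read_ft_force())
bot.wait(.6)
cv2.imwrite('pics/s1.png',bot.camera('side')[:,:,::-1][200:400,150:400].repeat(3,0).repeat(3,1))
bot.set_gripper(1.0); print('w',bot.read_gripper_width())
bot.move_linear([.587,.2085,.22],speed=.2)
T_=wristT();im=bot.camera('wrist'); cv2.imwrite('pics/w2.png',im[:,:,::-1]); np.save('w2.npy',T_)
print(bot.read_clock())
C=bot.calibration('wrist')
for z in(.052,.077): print(proj(C,(.5414,.1076,z),T_))
E
```

```text
False
False [0.58738137 0.20859017 0.05649616] [-0.20178198 -0.31344289  0.00219709]
w 0.4900589889468092 [-3.80122227  0.35458839  7.17164196]
w 0.997070026537875
8.5333
[281.65273562 293.61434148]
[281.65281366 306.72508346]
```

View pics/s1.png

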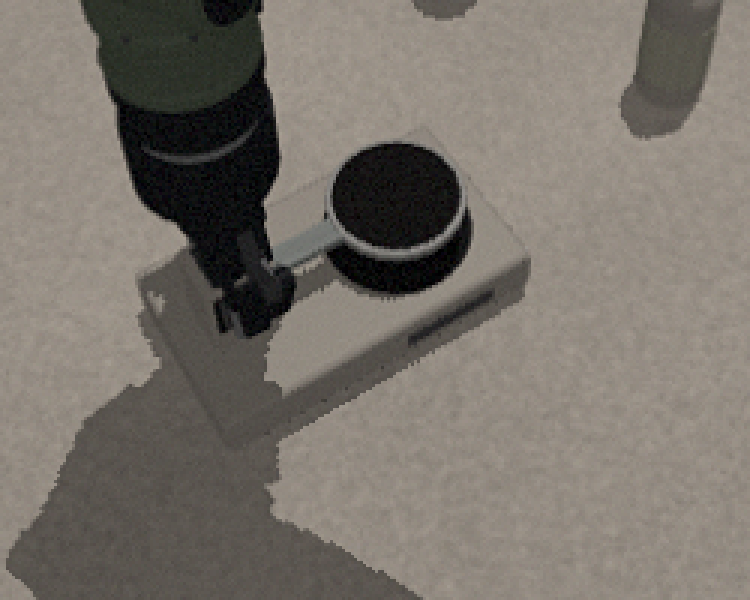

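View pics/w2.png

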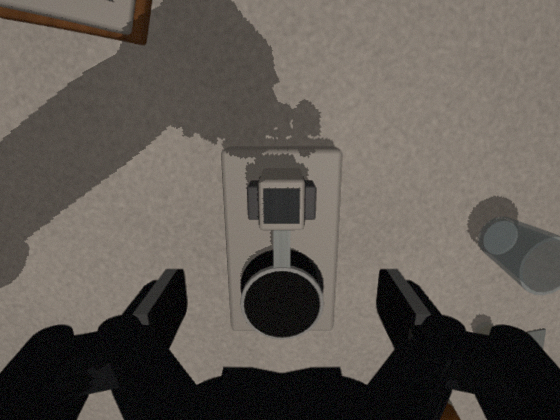

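The lift is up: in the side view the plate stands clear of the deck, and in the wrist view it is at (283,303), with the buttons out again at (252,200) and (311,200). Next is the jar.

```bash
python3 - <<'E'
from h import *
J=[.4915,-.2819]
bot.move_pose([*J,.24],quat(-1.17))
T_=wristT();im=bot.camera('wrist'); cv2.imwrite('pics/w3.png',im[:,:,::-1])
print(proj(bot.calibration('wrist'),(*J,.08),T_),bot.read_joint_positions().round(2) if hasattr(bot.read_joint_positions(),'round') else '',bot.read_clock())
for z in (.25,.1): print(bot.solve_ik([.5416,.108,z],quat(-.418)))
E
```

```text
[282.36490724 195.39104862] [-0.65  0.35 -0.13  1.09  0.    2.09] 10.4
[ 0.06315989  0.31883089 -0.15427128  1.09769416  0.          2.05195621]
[ 0.06315989  0.45245283 -0.36751178  0.75083172  0.          2.05195621]
```

View pics/w3.png

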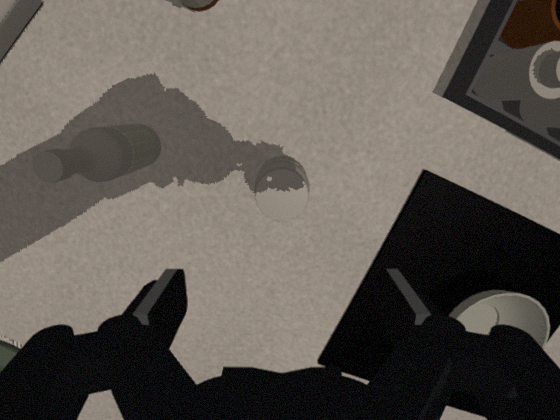

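The jar cap is centred near (281,193) against a predicted (282,195), and the nearby space is clear. I'll grasp it.

```bash
python3 - <<'E'
from h import *
J=[.4915,-.2819]
bot.move_linear([*J,.11],speed=.2)
print(bot.move_linear([*J,.020],speed=.08,until_force=8),bot.read_position())
bot.set_gripper(0.55,grasp_force=60); print('w mm',bot.read_gripper_width()*85,bot.read_position())
f0=bot.read_ft_force()
bot.move_linear([*J,.06],speed=.1); print(f0,bot.read_ft_force())
bot.move_linear([*J,.25],speed=.2)
bot.wait(.2);print('w mm',bot.read_gripper_width()*85,bot.read_ft_force())
cv2.imwrite('pics/s2.png',bot.camera('side')[:,:,::-1]);cv2.imwrite('pics/w4.png',bot.camera('wrist')[:,:,::-1])
print(bot.read_clock())
E
```

```text
False [ 0.49192827 -0.28220741  0.020545  ]
w mm 55.900472163178954 [ 0.49188232 -0.28213779  0.02097984]
[-0.39825855  0.2057444   5.61154739] [ 0.08606785  0.35413876 -1.65177088]
w mm 56.05592401612116 [-0.0645588  -0.13256787 -2.11165402]
14.8083
```

View pics/s2.png

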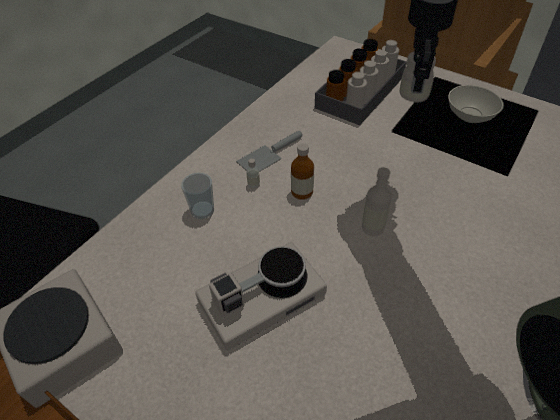

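View pics/w4.png

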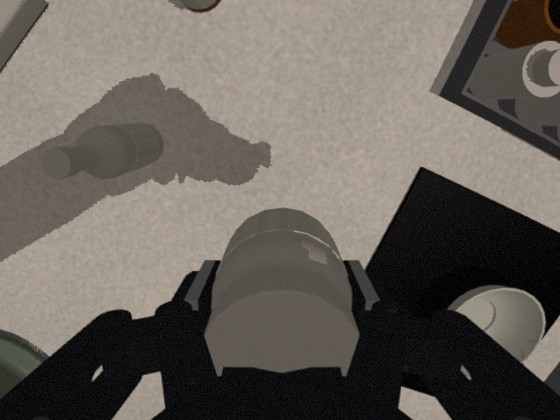

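```bash
python3 - <<'E'
from h import *
T2=np.load('w2.npy')
def fit(f,box):
    g=cv2.imread(f,0); x0,y0,x1,y1=box; m=(g[y0:y1,x0:x1]<35).astype(np.uint8)
    n,l,st,c=cv2.connectedComponentsWithStats(m); 
    for i in np.argsort(-st[1:,4])[:2]+1: print(f,st[i],c[i]+[x0,y0])
    i=np.argmax(st[1:,4])+1; cs,_=cv2.findContours((l==i).astype(np.uint8),0,1); e=cv2.fitEllipse(max(cs,key=len)); print(e); return np.array(e[0])+[x0,y0]
print(onz(bot.calibration('wrist'),(283,303),.077,T2),onz(bot.calibration('wrist'),(280.5,199),.102,np.load('w1.npy')))
for c,f,b in[('side','pics/s2.png',(240,240,320,300))]:
    print(onz(bot.calibration(c),fit(f,b),.077))
s=cv2.imread('pics/s2.png');cv2.imwrite('pics/s2z.png',cv2.resize(s[235:305,240:330],None,fx=8,fy=8,interpolation=cv2.INTER_CUBIC))
E
```

```text
[0.54435771 0.11097707 0.077     ] [0.58702697 0.20948526 0.102     ]
pics/s2.png [  21    8   42   35 1152] [281.44618056 264.80989583]
pics/s2.png [ 19  30  48  28 493] [283.92292089 288.05476673]
((41.44200134277344, 24.81646156311035), (33.77901077270508, 41.40684509277344), 88.14571380615234)
[0.5418061  0.10877252 0.077     ]
```

View pics/s2z.png

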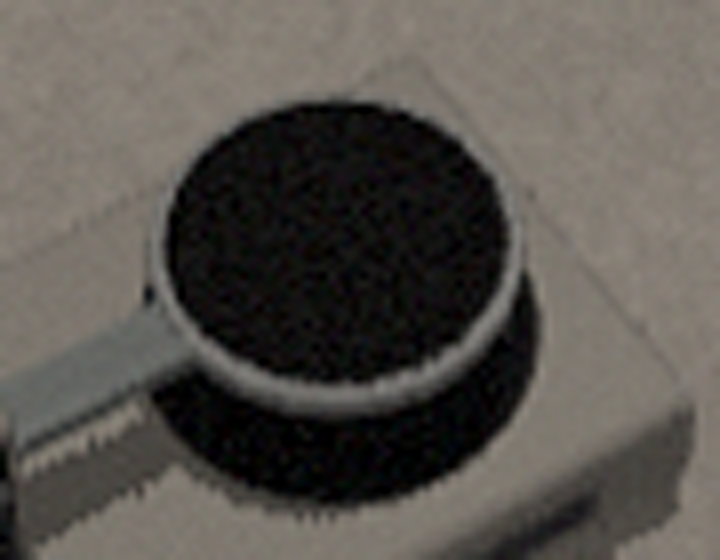

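The side view shows the raised plate at (281,265), which gives (0.542, 0.109) and agrees with the earlier fit. The jar is held straight, so I'll set it on the lift.

```bash
python3 - <<'E'
from h import *
L=[.542,.1088]
bot.move_pose([*L,.25],quat(-.418)); print(bot.read_clock())
bot.move_linear([*L,.115],speed=.2)
bot.wait(.2)
print(bot.read_position(),bot.read_ft_force())
print(bot.move_linear([*L,.094],speed=.03,until_force=4),bot.read_position(),bot.read_ft_force())
bot.wait(.3);print(bot.read_ft_force())
cv2.imwrite('pics/s3.png',cv2.resize(bot.camera('side')[:,:,::-1][200:360,180:380],None,fx=3.7,fy=3.7));cv2.imwrite('pics/w5.png',bot.camera('wrist')[:,:,::-1])
print(bot.read_clock())
E
```

```text
16.275
[0.54311122 0.10879337 0.11638721] [ 0.92679408  0.10601192 -2.29111981]
True [0.54172908 0.10878476 0.09596603] [0.29154095 0.31636022 1.71493068]
[ 2.3672706  -0.08671331  1.97003472]
18.3
```

View pics/s3.png

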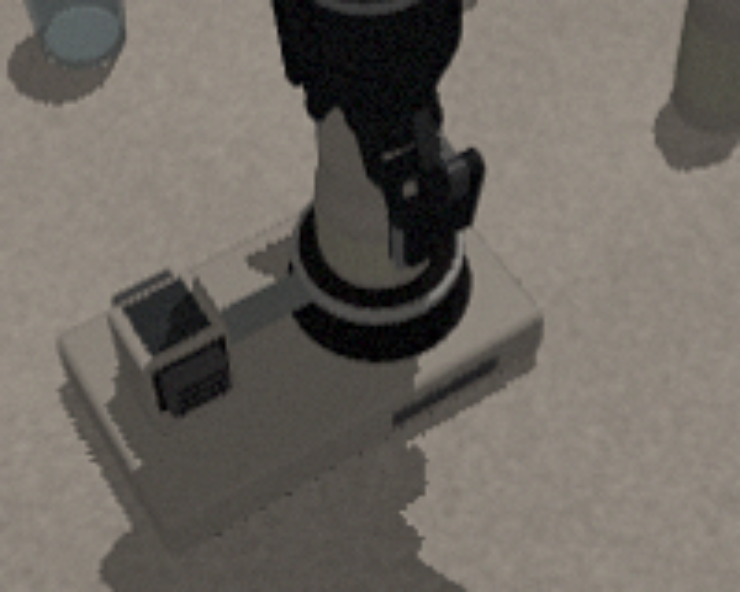

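View pics/w5.png

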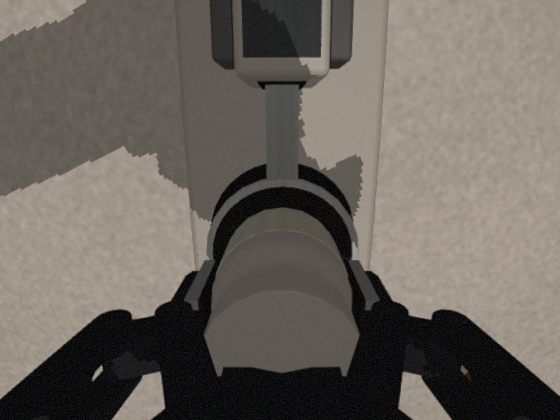

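The jar stands on the raised lift, centred (in the wrist view the rim and jar are concentric about column 282), with about 4 N of contact. Next I push down.

```bash
python3 - <<'E'
from h import *
L=[.542,.1088]
print(bot.move_linear([*L,.080],speed=.03,until_force=25),bot.read_position(),bot.read_ft_force())
print(bot.move_linear([*L,.067],speed=.02,until_force=22),bot.read_position(),bot.read_ft_force())
bot.wait(.3);print(bot.read_position(),bot.read_ft_force(),bot.read_gripper_width()*85)
cv2.imwrite('pics/s4.png',cv2.resize(bot.camera('side')[:,:,::-1][200:360,180:380],None,fx=3.7,fy=3.7))
print(bot.read_clock())
E
```

```text
False [0.54169856 0.10876915 0.08010104] [-0.36009171  0.09958189  6.0074079 ]
False [0.54180557 0.10879258 0.06883042] [-4.33968537 -0.66247409 19.34952929]
[0.54182233 0.10879424 0.06884951] [-5.65647678 -0.71298462 20.61877337] 55.99133406109005
20.1333
```

View pics/s4.png

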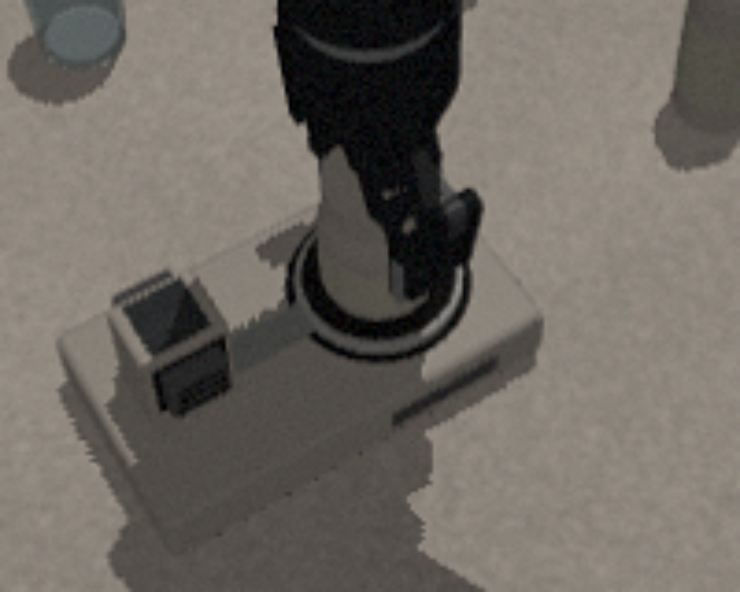

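The lift is at its lower stop: TCP 68.8 mm with 21 N upward. I'll ease up to check the catch before letting go.

```bash
python3 - <<'E'
from h import *
L=[.542,.1088]
bot.move_linear([*L,.0725],speed=.02); bot.wait(.3)
print(bot.read_position(),bot.read_ft_force())
bot.move_linear([*L,.0735],speed=.02); bot.wait(.3)
print(bot.read_position(),bot.read_ft_force(),bot.read_clock())
E
```

```text
[0.54172437 0.10876769 0.07251874] [ 0.33913804 -0.61547887  5.15917342]
[0.54139171 0.10876097 0.07315898] [-0.15859538  0.08619995  1.72361883] 21.4083
```

The force fell from 5.2 N to 1.7 N within 0.6 mm. The spring alone would change by about 0.1 N, so the catch is carrying the load. I'll release.

```bash
python3 - <<'E'
from h import *
L=[.542,.1088]
bot.set_gripper(1.0); print(bot.read_gripper_width(),bot.read_ft_force())
bot.wait(.2)
bot.move_linear([*L,.24],speed=.12)
cv2.imwrite('pics/w6.png',bot.camera('wrist')[:,:,::-1])
bot.move_pose([.45,-.05,.3],quat(-.6))
s=bot.camera('side')[:,:,::-1];t=bot.camera('top')[:,:,::-1]
cv2.imwrite('pics/s5.png',s);cv2.imwrite('pics/s5z.png',cv2.resize(s[200:360,180:380],None,fx=3.7,fy=3.7)); cv2.imwrite('pics/t5.png',t)
print(bot.read_clock())
E
```

```text
1.001827693823314 [-0.67057875  0.09169011 -0.34526914]
24.5
```

View pics/s5z.png

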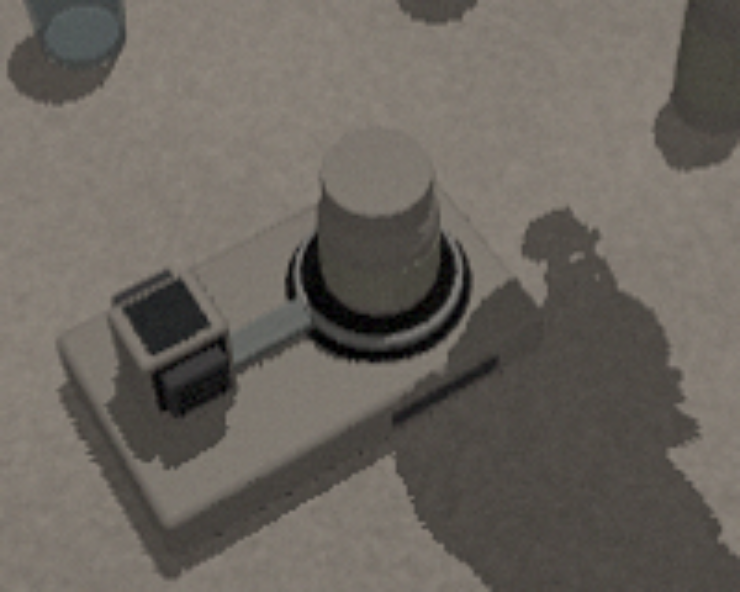

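View pics/w6.png

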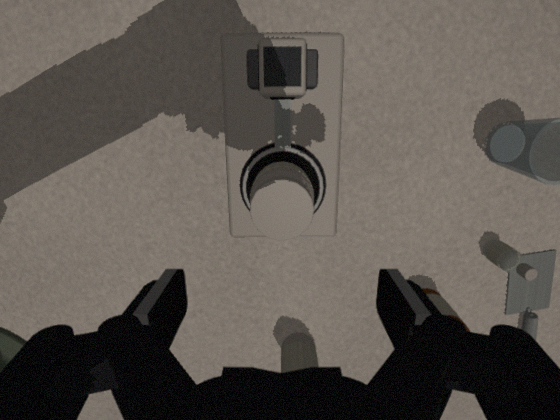

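View pics/t5.png

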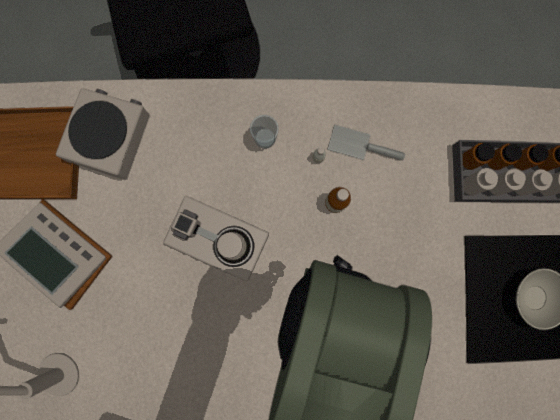

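```bash
python3 - <<'E'
from h import *
print(onz(bot.calibration('side'),(377/3.7-.37+180,172/3.7-.37+200),.132),onz(bot.calibration('top'),(232,243.5),.132))
bot.close_job()
E
```

```text
[0.54064958 0.10827672 0.132     ] [0.54287616 0.10241844 0.132     ]
the job is handed in; nothing more can be done
```

The job is done and handed in at about 24.5 s. I got no verdict, so these are my own checks.

**What I did:**
1. I pinched both buttons on the catch tower together, and the side and wrist pictures showed the empty lift up.
2. I gripped the jar and set it on the raised lift with about 4 N of contact.
3. I pushed it to the lower stop, where the upward force reached about 21 N.
4. I eased up, and the force dropped as the catch took the load.
5. I let go and backed away.

**Last checks:**
- **Lift and buttons:** after release the lift stayed down and both buttons were out.
- **Jar:** it stands upright on the lift. The side picture puts its centre within about 1.5 mm of the lift's middle. A rough reading from the top picture gives about 6 mm. The two disagree, but both are inside the 15 mm limit.
- **Other containers:** the amber bottle, the dropper and the beaker stand where they were in the top picture. The arm hid the tall bottle in that view. It showed in place in the side and wrist pictures, and I measured no shift for it.
- **Lift position:** one wrist reading of the lift's centre differed by about 3 mm from the fixed cameras, so I used the fixed-camera value.

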